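Fit a fresh gas cylinder to the nitro-coffee tap

ROBOT

A 6-joint arm with a two-finger parallel gripper is mounted at the origin on the work surface. World frame = base frame: x ahead of the robot, y to its left, z up, the work surface at z = 0. Lengths are in m, angles in rad, forces in N, time in s.
With the tool pointing down it reaches from about 0.325 to 0.775 m from the base axis. Payload 5.5 kg.
Tool frame: the origin (TCP) lies at the very end of the fingers, on their centre line; the grasp point (between the pads) lies 19 mm behind it; z points along the fingers, y is the line along which they close (so a half turn about z gives the same grasp; the last joint's range is limited). The gripper opens to 85 mm and grips with 20 to 120 N. Pads are 22 mm wide; open, the fingers measure 114 mm over their backs; the gripper's body (76 mm by 85 mm) begins 54 mm behind the grasp point. The pads swing forward as they close: fully open they stand 13 mm farther back than shut.
Start: joints at [1.128, 0.091, 1.231, -0, 1.82, -0.057], TCP at [0.226, 0.556, 0.231] pointing down, gripper open.
Joint ranges: [-2.87, 2.87], [-0.86, 2.18], [0.17, 2.46], [-1.51, 4.65], [0.06, 2.69], [-2.65, 2.65]. Speed limits (rad/s): [2.57, 2.57, 3.01, 3.14, 3.14, 3.14].

INTERFACE

Orientations are given as a unit quaternion [w, x, y, z].
In Python, from station import manip gives the robot as it stands. The module is installed in compiled form; this text tells all that it offers.
- The arm moves only by the shell command python3 -m jog 'ROWS' [FORCE]. ROWS is JSON, a list of rows, each a list of 5 numbers: the shift along the world's x, y, z in mm, then the turn about the world's z in rad, then the gripper's target within -1 to 1 (fully open at 1, half-way at 0, shut at -1). A call has 1 to 20 rows; each row shifts and turns the commanded pose from where the row before left it; what a row does not reach is not made up. A row lasts 1/8 s, in which the tool goes at most 62.5 mm and 10.7 degrees, less where a joint would pass 70% of its speed; a pose out of reach is approached as far as the arm can. A call with a gripper value outside its range is refused whole. The fingers move at their own pace and stop on an object; FORCE is the grip in N (left out, the last holds). Time passes only in rows, so rows that do not move let the fingers close. It gives the time, the measured TCP pose, the force, the opening and the grip force at its end, in the units of the state.
- manip.state(): the state, without advancing time (a new reading comes with each control period).
- manip.get_image(name): name is "side" or "top" or "wrist"; returns a dict with "frame" (400x640x3 uint8, red, green, blue), "fx", "fy", "cx", "cy" (pixels), "dist_coeffs" ([k1, k2, p1, p2, k3] as OpenCV has them; the pictures are not rectified), "origin" and "orientation" of the camera in the world. Camera axes: x right, y down, z forward; pixel columns grow to the right and rows downward; lengths in m; the calibration is good to about 2 mm. A picture is of the moment at which its call begins. There is no depth.
- manip.job_done(): hands the job in; it is judged then, once.
Trained networks look in the newest picture that a camera, given by its name, has taken for a name from the list of things; names that differ only in an ending like _2 or _b are one class to them, and where a whole thing is asked for, a point or a joint stands for the part that bears it (a point fixed in the world has none). Each returns a list of dicts, best first, with "score" (0 to 1); they miss things now and then, are a little off and sometimes report something else, mostly with a low value. They report only what shows in the picture. A call takes as long as a camera call. They do not tell look-alikes from the thing itself.
- manip.spot_in(camera, name): "extent" ([centre column, centre row, width, height] as shares, 0 to 1, of the picture: columns of its width, rows of its height, round what is visible of it).
- manip.cut_out(camera, name): "mask" (400x640 bool, what is visible of it) and "extent" ([centre column, centre row, width, height] as shares, 0 to 1, of the picture: columns of its width, rows of its height, round what is visible of it).
The state is a dict: "clock": time; "joints": joint angles; "joint_velocities": joint speeds; "joint_efforts": joint torques, N m; "ee_pos": TCP position; "tcp_rot": TCP orientation; "contact_force": force on the tool from outside, world axes, zero at the start; "wrist_torque": the same for the moment, N m; "finger_gap": opening from 0.0 (shut) to 1.0 (fully open); "grip_force": force on a finger pad.
Only numpy, scipy, OpenCV 4.12 (cv2) and the standard library are available. Lean on these libraries where they do the work, as an engineer would, in place of code of your own. Each camera call takes 0.05 s, during which the arm holds its last target. There are 200 camera calls.

TASK

Fit the full nitrogen cylinder, the one with the green shoulder, into the cradle of the nitro-coffee tap: lay it gently in the two V saddles short of the regulator, then slide it along them until its brass nose bears firmly, but is not rammed, against the rubber seal inside the regulator. Then swing the strap over it and press the red pad down, without forcing it, until the catch snaps over the strap's tip. Leave the empty red-shouldered cylinder in its rack and the glasses and other things alone.

Things in the scene. Friction and masses are not known exactly. Their poses are not given: they have to be found in the camera images.
- full_center (a point): full cylinder: aluminium, 42 mm diameter, green shoulder and band, 0.3 to 0.5 kg. Point on its axis, mid straight body; x points to the nose. Straight body from -95 mm (flat tail) to +95 mm, then shoulder and a 20 mm brass neck, its flat tip at +138 mm; it balances at about +8 mm. Starts level in the rack, axis 50 mm above the table
- full_nose (a point): middle of the flat tip of the full cylinder's brass neck, 138 mm ahead of full_center
- empty_center (a point): the same point of the empty cylinder (red shoulder and band, same size), lying in the other place of the rack, axes 106 mm apart; it stays there
- rack: black rack, 166 x 190 mm, origin under its middle on the table; x along the cylinders, which lie at y = -53 and +53 mm, either way. Two V ribs across it at x = -66 and +66 mm, each 20 mm wide and up to 50 mm high, leave 112 mm between them free for fingers above its 10 mm base
- cradle_axis (a point): cradle: two aluminium 90-degree V saddles at x = -74 and +74 mm of this point, each 24 mm wide, flanks 60 mm across at the top, as high as this point; 124 mm between them free for fingers above the 12 mm base. The point is where a lying cylinder's axis runs, 55 mm above the table; x points along the V to the regulator, y to the strap's hinge. Pushed home, full_center is within 11 mm of x = 0
- regulator_mouth (a point): middle of the mouth of the brass regulator, 126 mm ahead of cradle_axis, on its axis: a closed ring, 44 mm outside, bore 26 mm, so the cylinder is laid with its nose short of it (full_center at x = -18 to -25 mm of cradle_axis) and slid in along the V
- regulator: brass block with gauge and knob behind the mouth (origin on the table, 10 mm ahead of cradle_axis). Inside, 2 to 22 mm from the mouth, the rubber seal faces the nose; how deep differs each time and is not measured: feel for it. It gives 0.33 mm per N, 3 mm at most. 5 to 8 N on it, beyond sliding friction (2 to 6 N), seats the nose; over 15 N is ramming. Let go, the cylinder stays by friction
- strap (a joint): steel strap of the regulator-side saddle (x = +74 mm of cradle_axis). 0: closed, level over the cylinder; grows as it swings up and away to +y (1.57 upright). Starts open at 1.8 to 2.05, tip up to 180 mm above the table, and stays where it is left. Its sprung shoe, 22 mm below it, meets the cylinder at about 0.1; the catch at the -y side snaps over the tip at about 0, hard stop at -0.04; held, it stays below 0.025
- strap_hinge (a point): middle of the strap's hinge, at x = +74, y = +40, z = +39 mm of cradle_axis; the hinge axis is along x. The strap is a bar 18 mm wide and 6 mm thick, 88 mm from hinge to tip; it takes 1 to 2 N at the pad to swing. A finger that pushes it should follow its arc: pushed straight across it may bind
- strap_pad (a point): middle of the face of the strap's red thumb pad, 18 x 26 mm, 63 mm from the hinge and 15 mm off the strap's middle plane; closed, it is on top at x = +74, y = -23, z = +54 mm of cradle_axis. Pressing it down to the snap takes 8 to 14 N, over 30 N is forcing. The catch stands 8 mm beyond the pad's edge (-y), about level with its face
Mind the look-alikes: they are no part of the job. What is shaped like the part that bears full_center but pink or purple is not meant.

How it is judged:
By the outcome, as a careful person would: the job done as asked, in the order asked, and still so for the second after the job is handed in, with the robot touching nothing.
It also fails if it takes over 72 s, if anything falls off the work surface, if the arm or the gripper's body presses on something with over 40 N, if the wrist force passes 120 N, or if a joint passes its speed limit or range.

## Working session

There is one attempt and no reset: what is moved stays moved. The work goes in short steps, Python scripts to look and compute and a shell command to move; the robot and the scene stay as the last step left them, time stands still between calls to the robot, and variables do not carry over. Pictures are saved under pics/ and viewed, at most 10 in all, crops included, and the job is handed in when it is done.

```bash
mkdir -p pics; cat > h.py <<'E'
import numpy as np, cv2
from station import manip
from scipy.spatial.transform import Rotation as R
def rot(q): return R.from_quat([q[1],q[2],q[3],q[0]]).as_matrix()
def ray(im,px):
    K=np.array([[im['fx'],0,im['cx']],[0,im['fy'],im['cy']],[0,0,1.]])
    u=cv2.undistortPoints(np.array(px,float).reshape(-1,1,2),K,np.array(im['dist_coeffs'],float)).reshape(-1,2)
    d=np.c_[u,np.ones(len(u))]@rot(im['orientation']).T
    return np.array(im['origin']),d
def at_z(im,px,z):
    o,d=ray(im,px); return o+d*((z-o[2])/d[:,2])[:,None]
def proj(im,P):
    K=np.array([[im['fx'],0,im['cx']],[0,im['fy'],im['cy']],[0,0,1.]])
    M=rot(im['orientation']).T
    return cv2.projectPoints(np.array(P,float).reshape(-1,1,3),cv2.Rodrigues(M)[0],-M@np.array(im['origin']),K,np.array(im['dist_coeffs'],float))[0].reshape(-1,2)
def save(im,n): cv2.imwrite('pics/'+n,im['frame'][:,:,::-1])
E
python3 - <<'E'
from h import *
s=manip.state();print(s)
a=[]
for c in ['top','side']:
    im=manip.get_image(c);a.append(im['frame'])
    print(c,np.round(im['origin'],3),im['fx'],np.round(rot(im['orientation'])[:,2],2))
    save(im,c+'0.png')
    for n in ['full_center','empty_center','rack','cradle_axis','regulator','strap','strap_pad']:
        for r in manip.spot_in(c,n)[:3]:
            e=np.array(r['extent'])*[640,400,640,400]
            print(n,round(r['score'],2),np.round(e),np.round(at_z(im,e[:2],.05)[0],3))
E
```

```text
{'clock': 0.0, 'joints': array([ 1.12829822e+00,  9.18410221e-02,  1.23187106e+00, -4.62059412e-06,
        1.81983269e+00, -5.66949847e-02]), 'joint_velocities': array([-5.01324626e-04, -1.73717500e-04, -2.09539711e-04,  4.21473404e-04,
        6.00524619e-05, -9.17123664e-04]), 'joint_efforts': array([-3.99477958e-04, -4.58701909e+01, -4.18046165e+01, -1.02478098e-04,
        1.08205463e-02, -1.37922177e-05]), 'ee_pos': array([0.2256575 , 0.55563444, 0.23016994]), 'tcp_rot': array([-2.38928194e-04,  1.91707908e-01,  9.81451540e-01, -9.46362654e-04]), 'contact_force': array([ 0.94903758, -0.3299549 , -0.50557156]), 'wrist_torque': array([-0.04837193,  0.00824166, -0.03469745]), 'grip_force': 0.0, 'finger_gap': 1.0039027485188947}
top [0.236 0.025 1.043] 366.0789945973195 [ 0.21 -0.   -0.98]
full_center 0.88 [266. 162.  30.  79.] [0.565 0.155 0.05 ]
full_center 0.88 [213. 275.  35.  84.] [0.252 0.288 0.05 ]
full_center 0.57 [427. 292.  51.  82.] [ 0.202 -0.277  0.05 ]
empty_center 0.93 [230. 174.  29.  81.] [0.528 0.255 0.05 ]
rack 0.68 [252. 180.  76.  70.] [0.512 0.193 0.05 ]
cradl
[... 303 characters left out ...]
0.564  0.72 ] 370.2892658767243 [ 0.29  0.65 -0.7 ]
full_center 0.95 [347. 171.  67.  42.] [0.56  0.152 0.05 ]
full_center 0.88 [229. 178.  70.  44.] [0.247 0.248 0.05 ]
full_center 0.68 [277. 366. 121.  43.] [ 0.212 -0.293  0.05 ]
empty_center 0.87 [324. 153.  66.  38.] [0.534 0.252 0.05 ]
rack 0.8 [331. 179.  80.  56.] [0.506 0.137 0.05 ]
cradle_axis 0.89 [418. 262. 127. 126.] [ 0.572 -0.195  0.05 ]
regulator 0.77 [461. 235.  35.  35.] [ 0.712 -0.17   0.05 ]
regulator 0.57 [423. 217.  20.  40.] [ 0.661 -0.085  0.05 ]
strap 0.62 [422. 217.  19.  41.] [ 0.658 -0.083  0.05 ]
strap_pad 0.86 [421. 217.  14.  43.] [ 0.656 -0.082  0.05 ]
strap_pad 0.27 [417. 260. 130. 125.] [ 0.573 -0.19   0.05 ]
```

View pics/top0.png

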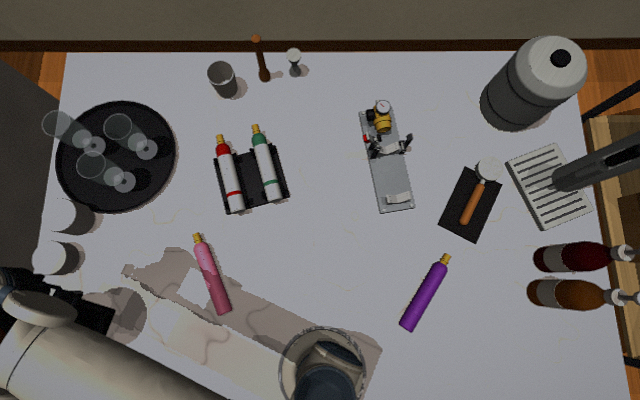

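View pics/side0.png

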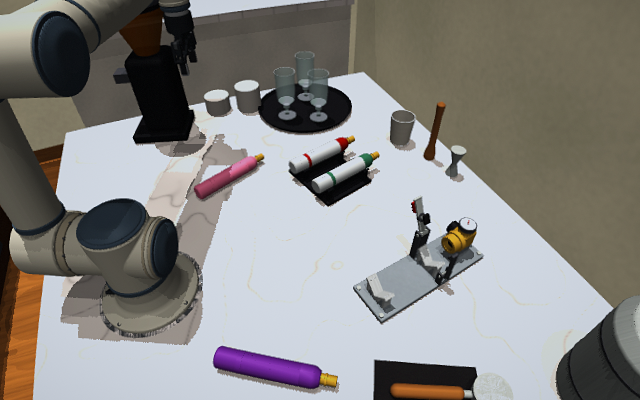

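The full cylinder (green) is at about (265,162) in top and (347,171) in side, with its nose pointing away from the robot. The cradle is at about (388,160) in top, with its regulator at the far end and the strap open towards +y. The pink and purple cylinders are decoys.

```bash
python3 - <<'E'
from h import *
for c in ['top','side']:
    im=manip.get_image(c)
    for n,k in [('full_center',0),('cradle_axis',0),('regulator',0),('strap_pad',0)]:
        r=manip.cut_out(c,n)
        if not r: print(n,'none');continue
        m=r[0]['mask'];z={'full_center':.05,'cradle_axis':.012,'regulator':.055,'strap_pad':.14}[n]
        ys,xs=np.nonzero(m);P=at_z(im,np.c_[xs,ys],z)[:,:2]
        mu=P.mean(0);v=cv2.PCACompute(P.astype(np.float32),None)[1][0]; v*=np.sign(v[0])
        t=(P-mu)@v;box=cv2.minAreaRect((P*1000).astype(np.float32))
        print(c,n,round(r[0]['score'],2),'mean',mu.round(3),'yaw',np.arctan2(v[1],v[0]).round(3),'ends',(mu+v*t.min()).round(3),(mu+v*t.max()).round(3),'len',np.ptp(t).round(3),'box',np.round(box[0]),np.round(box[1]),round(box[2],1))
E
```

```text
top full_center 0.88 mean [0.247 0.294] yaw 0.411 ends [0.155 0.253] [0.361 0.343] len 0.224 box [258. 298.] [224.  42.] 22.8
top cradle_axis 0.78 mean [ 0.589 -0.196] yaw 0.14 ends [ 0.429 -0.218] [ 0.77 -0.17] len 0.345 box [ 602. -211.] [344. 148.] 9.6
top regulator 0.62 mean [ 0.7   -0.174] yaw 0.062 ends [ 0.651 -0.177] [ 0.751 -0.17 ] len 0.1 box [ 700. -168.] [100.  74.] 3.7
top strap_pad 0.59 mean [ 0.596 -0.13 ] yaw 1.295 ends [ 0.59  -0.153] [ 0.603 -0.106] len 0.049 box [ 596. -130.] [49. 34.] 73.2
side full_center 0.72 mean [ 0.201 -0.293] yaw -0.599 ends [ 0.11  -0.231] [ 0.299 -0.36 ] len 0.229 box [ 205. -295.] [ 44. 229.] 55.9
side cradle_axis 0.9 mean [ 0.598 -0.184] yaw 0.35 ends [ 0.427 -0.246] [ 0.804 -0.109] len 0.401 box [ 615. -179.] [402. 222.] 33.8
side regulator 0.61 mean [ 0.703 -0.172] yaw 0.5 ends [ 0.646 -0.204] [ 0.765 -0.139] len 0.136 box [ 704. -170.] [136.  68.] 32.7
side strap_pad 0.79 mean [ 0.595 -0.142] yaw 1.149 ends [ 0.573 -0.193] [ 0.621 -0.086] len 0.117 box [ 598. -140.] [116.  36.] 70.0
```

```bash
python3 -m jog '[[22,-52,7,0.037,1],[22,-52,7,0.037,1],[22,-52,7,0.037,1],[22,-52,7,0.037,1],[22,-52,7,0.037,1],[22,-52,7,0.037,1],[22,-52,7,0.037,1],[22,-52,7,0.037,1],[22,-52,7,0.037,1],[22,-52,7,0.037,1],[22,-52,7,0.037,1],[22,-52,7,0.037,1],[22,-52,7,0.037,1],[22,-52,7,0.037,1],[0,0,0,0,1],[0,0,0,0,1]]'
python3 - <<'E'
from h import *
im=manip.get_image('wrist');save(im,'w1.png')
print(np.round(im['origin'],3),im['fx'],np.round(rot(im['orientation']),2))
for n,z in [('cradle_axis',.012),('regulator',.055),('strap_pad',.15),('strap',.13)]:
    for r in manip.cut_out('wrist',n)[:1]:
        e=np.array(r['extent'])*[640,400,640,400];print(n,r['score'],e.round(),at_z(im,e[:2],z).round(3))
E
```

```text
clock: 3.3
ee_pos: [0.5337, -0.172, 0.3291]
tcp_rot: [-0.0, -0.066, 0.998, 0.0]
contact_force: [0.5, 0.9, -0.2]
finger_gap: 1.008
grip_force: 0.0
[ 0.451 -0.183  0.471] 326.12188999204596 [[-0.13  0.94  0.32]
 [ 0.99  0.12  0.04]
 [ 0.    0.33 -0.95]]
cradle_axis 0.59 [310. 187. 122. 231.] [[ 0.588 -0.18   0.012]]
regulator 0.55 [307. 271.  48.  68.] [[ 0.703 -0.17   0.055]]
strap_pad 0.71 [347. 234.  53.  47.] [[ 0.594 -0.135  0.15 ]]
strap 0.69 [348. 235.  53.  42.] [[ 0.605 -0.131  0.13 ]]
```

View pics/w1.png

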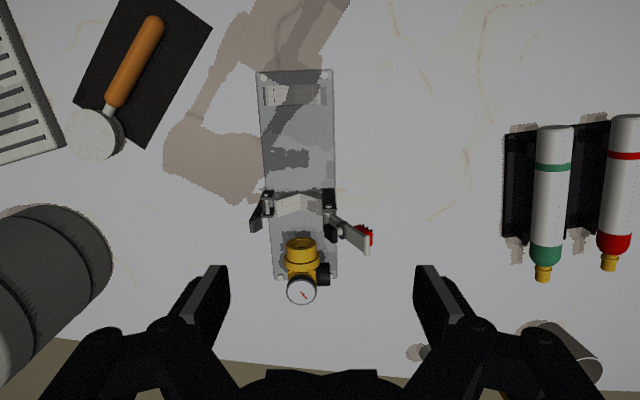

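The wrist view shows the cradle plate from (257,71) to (337,278), the regulator mouth near (301,243), the pad near (364,235), and the green cylinder from (556,127) to (543,280). I'll enlarge the cradle.

```bash
python3 - <<'E'
from h import *
im=manip.get_image('wrist')
f=im['frame'][60:300,235:390,::-1]
f=np.clip(f.astype(float)*1.3,0,255).astype(np.uint8)
g=cv2.resize(f,None,fx=2.5,fy=2.5,interpolation=cv2.INTER_CUBIC)
h=cv2.resize(im['frame'][110:290,500:600,::-1],None,fx=3.3,fy=3.3,interpolation=cv2.INTER_CUBIC)
h=cv2.copyMakeBorder(h,0,600-h.shape[0],0,0,cv2.BORDER_CONSTANT)
cv2.imwrite('pics/w1c.png',np.hstack([g,h])); print(g.shape,h.shape)
c=np.array([[257,71],[333,69],[337,278],[274,278]]);P=at_z(im,c,.012)[:,:2];print(P.round(4))
for a,b in [(0,1),(1,2),(2,3),(3,0)]:
    d=P[b]-P[a];print(np.linalg.norm(d),np.arctan2(d[1],d[0]))
for r in manip.cut_out('wrist','full_center')[:3]:
    m=r['mask'];ys,xs=np.nonzero(m);print(r['score'],xs.mean(),ys.mean(),ys.min(),ys.max())
    Q=at_z(im,np.c_[xs,ys],.05)[:,:2];mu=Q.mean(0);v=cv2.PCACompute(Q.astype(np.float32),None)[1][0];v*=np.sign(v[0]);t=(Q-mu)@v
    print(mu,np.arctan2(v[1],v[0]),mu+v*t.min(),mu+v*t.max(),np.ptp(t), np.ptp((Q-mu)@[-v[1],v[0]]))
E
```

```text
(600, 388, 3) (600, 330, 3)
[[ 0.4392 -0.2691]
 [ 0.4236 -0.1697]
 [ 0.7368 -0.1173]
 [ 0.7506 -0.2192]]
0.10060254903951522 1.7262187494909504
0.31751294001443486 0.16606123571249332
0.10285751565743195 -1.4355925174287187
0.31541755123371956 -2.9825434322954822
0.76 548.7201312487937 197.1580775911986 124 283
[0.54998649 0.15410097] 0.28644508 [0.44845584 0.12419558] [0.68388852 0.1935412 ] 0.24543299871851215 0.05426206011974246
```

View pics/w1c.png

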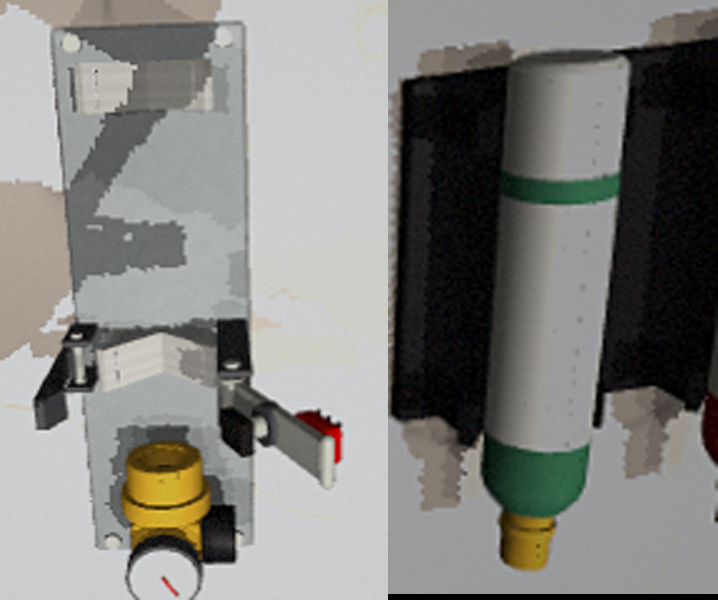

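```bash
python3 - <<'E'
from h import *
im=manip.get_image('wrist')
Q=at_z(im,[[554.5,130],[542,280]],.05);d=Q[1]-Q[0];print('cyl',Q.round(4),np.linalg.norm(d),np.arctan2(d[1],d[0]))
g=lambda a:np.array(a)/2.5+[235,60]
S=at_z(im,g([[75,63],[213,63],[213,110],[75,112]]),.055);print('saddle',S.round(4))
c=np.array([.578,-.1955,.055]);y=.165
Rz=np.array([[np.cos(y),-np.sin(y),0],[np.sin(y),np.cos(y),0],[0,0,1]])
def w(p):return c+Rz@(np.array(p)/1000)
pts=[[-86,-30,0],[-86,30,0],[-62,30,0],[-62,-30,0],[62,-30,0],[62,30,0],[86,-30,0],[126,0,0],[126,-22,0],[126,22,0],[126,0,22],[74,40,39],[-86,0,-30],[62,0,-30]]
pp=proj(im,[w(p) for p in pts])
for a,b in zip(pts,(pp-[235,60])*2.5):print(a,b.round())
f=cv2.imread('pics/w1c.png')[:,:388].copy()
for b in (pp-[235,60])*2.5: cv2.circle(f,tuple(int(v) for v in b),3,(255,0,255),1)
cv2.imwrite('pics/ov.png',f)
E
```

```text
cyl [[0.457  0.1273 0.05  ]
 [0.6778 0.192  0.05  ]] 0.23008250138612868 0.28489224780159506
saddle [[ 0.4552 -0.2503  0.055 ]
 [ 0.4465 -0.1839  0.055 ]
 [ 0.4684 -0.1809  0.055 ]
 [ 0.4782 -0.2484  0.055 ]]
[-86, -30, 0] [ 90. 155.]
[-86, 30, 0] [210. 151.]
[-62, 30, 0] [211. 199.]
[-62, -30, 0] [ 94. 203.]
[62, -30, 0] [111. 425.]
[62, 30, 0] [218. 422.]
[86, -30, 0] [114. 464.]
[126, 0, 0] [171. 524.]
[126, -22, 0] [133. 525.]
[126, 22, 0] [208. 523.]
[126, 0, 22] [169. 545.]
[74, 40, 39] [239. 474.]
[-86, 0, -30] [154. 148.]
[62, 0, -30] [168. 403.]
```

View pics/ov.png

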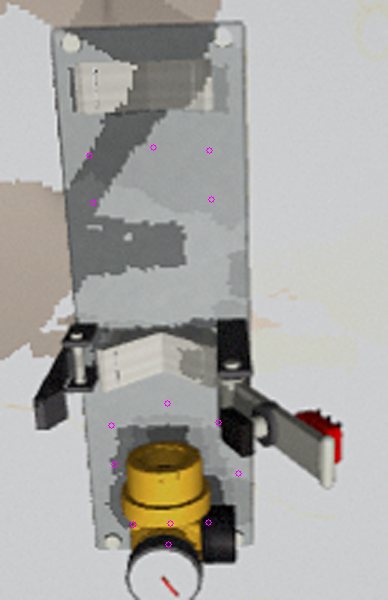

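```bash
python3 - <<'E'
from h import *
from scipy.optimize import least_squares
im=manip.get_image('wrist')
O=[([-86,-30,0],(75,63)),([-86,30,0],(212,63)),([-62,30,0],(213,109)),([-62,-30,0],(77,112)),([62,0,-30],(163,336)),([126,-22,0],(126,462)),([126,22,0],(203,458)),([126,0,22],(163,445)),([86,-30,0],(105,388))]
px=np.array([o[1] for o in O])/2.5+[235,60]
def W(q,P):
    c,s=np.cos(q[2]),np.sin(q[2]);P=np.array(P)/1000
    return np.c_[q[0]+c*P[:,0]-s*P[:,1],q[1]+s*P[:,0]+c*P[:,1],.055+P[:,2]]
f=lambda q:(proj(im,W(q,[o[0] for o in O]))-px).ravel()
r=least_squares(f,[.538,-.2,.165],loss='soft_l1',x_scale=[.01,.01,.01]);q=r.x
print(q.round(4));print((f(q).reshape(-1,2)*2.5).round(1))
print('hinge, pad-closed px',((proj(im,W(q,[[74,40,39],[74,-23,54]]))-[235,60])*2.5).round())
for a in (1.8,1.9,2.0,2.05):
    c,s=np.cos(a),np.sin(a)
    P=[[74,40-63*c+15*s,39+63*s+15*c],[74,40-88*c,39+88*s]]
    print(a,((proj(im,W(q,P))-[235,60])*2.5).round())
E
```

```text
[ 0.5348 -0.2031  0.1559]
[[ 9.  -0.2]
 [-4.4 -3.5]
 [-4.2  1.6]
 [10.4  1.8]
 [-0.5 -3. ]
 [-0.5 -4.5]
 [ 0.1 -2. ]
 [-1.1 29.9]
 [ 1.7  4.3]]
hinge, pad-closed px [[235. 396.]
 [105. 411.]]
1.8 [[305. 445.]
 [290. 476.]]
1.9 [[317. 442.]
 [310. 473.]]
2.0 [[328. 438.]
 [330. 469.]]
2.05 [[333. 436.]
 [339. 466.]]
```

```bash
python3 -m jog '[[1,46,-11,0.022,1],[1,46,-11,0.022,1],[1,46,-11,0.022,1],[1,46,-11,0.022,1],[2,46,-11,0.022,1],[2,46,-12,0.022,1],[2,49,-12,0.022,1],[0,0,0,0,1],[0,0,0,0,1]]' 60
python3 - <<'E'
from h import *
im=manip.get_image('wrist')
f=im['frame']
hsv=cv2.cvtColor(f,cv2.COLOR_RGB2HSV)
q=[.5468,.1536,.285]
def ax(t,s=0):return [q[0]+np.cos(q[2])*t-np.sin(q[2])*s,q[1]+np.sin(q[2])*t+np.cos(q[2])*s,.05]
P=proj(im,[ax(-.095,-.021),ax(-.095,.021),ax(.095,.021),ax(.138,.008),ax(.138,-.008),ax(.095,-.021)])
g=f[:,:,::-1].copy();cv2.polylines(g,[P.round().astype(int)],True,(255,0,255),1)
cv2.imwrite('pics/w2.png',g)
for r in manip.cut_out('wrist','full_center')[:3]:
    ys,xs=np.nonzero(r['mask'])
    Q=at_z(im,np.c_[xs,ys],.05)[:,:2];mu=Q.mean(0);v=cv2.PCACompute(Q.astype(np.float32),None)[1][0];v*=np.sign(v[0]);t=(Q-mu)@v
    print(r['score'],mu,np.arctan2(v[1],v[0]),mu+v*t.min(),mu+v*t.max(),np.ptp(t), np.ptp((Q-mu)@[-v[1],v[0]]))
E
```

```text
clock: 4.88
ee_pos: [0.5437, 0.1528, 0.2504]
tcp_rot: [0.0, -0.143, 0.99, -0.0]
contact_force: [-0.2, 0.1, 0.1]
finger_gap: 1.001
grip_force: 0.0
0.69 [ 0.70008706 -0.16984424] -0.2762681 [ 0.6511046  -0.15595682] [ 0.769887   -0.18963379] 0.12346415479992714 0.081174728652957
0.68 [0.54813682 0.15349454] 0.27749264 [0.4522334  0.12617726] [0.68174824 0.19155263] 0.23864408710945934 0.043927238665291454
0.66 [0.34245168 0.31941826] 0.44933954 [0.31972842 0.30846018] [0.37313136 0.33421325] 0.05928823473403215 0.046250464218709306
```

View pics/w2.png

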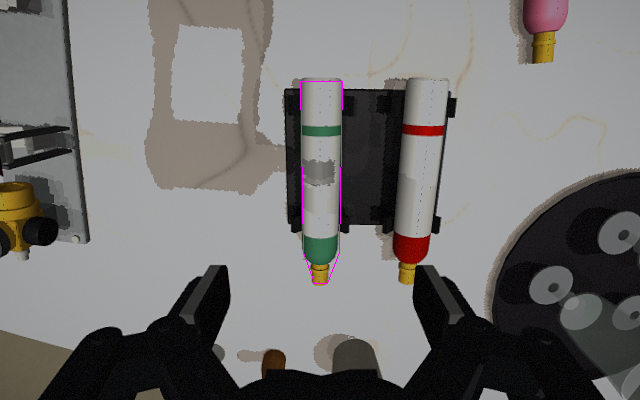

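The overlay outline matches the green cylinder from (322,80) to (320,284). I'll descend and grasp.

```bash
python3 -m jog '[[0,0,-40,0,1],[0,0,-40,0,1],[0,0,-40,0,1],[0,0,-35,0,1],[0,0,-30,0,1],[0,0,-20,0,1],[0,0,-14,0,1],[0,0,0,0,1],[0,0,0,0,-1],[0,0,0,0,-1],[0,0,0,0,-1],[0,0,0,0,-1],[0,0,0,0,-1],[0,0,0,0,-1]]' 60
```

```text
clock: 6.72
ee_pos: [0.5449, 0.1519, 0.033]
tcp_rot: [0.001, -0.142, 0.99, -0.001]
contact_force: [1.2, -5.4, 4.9]
finger_gap: 0.473
grip_force: 61.2
```

```bash
python3 -m jog '[[0,0,8,0,-1],[0,0,20,0,-1],[0,0,40,0,-1],[0,0,45,0,-1],[0,0,45,0,-1],[0,0,35,0,-1],[0,0,15,0,-1],[-2,-20,0,-0.01,-1],[-4,-44,0,-0.02,-1],[-4,-44,0,-0.02,-1],[-4,-44,0,-0.02,-1],[-4,-44,0,-0.02,-1],[-4,-44,0,-0.02,-1],[-4,-44,0,-0.021,-1],[-4,-40,0,0,-1],[-3,-25,0,0,-1],[0,-10,0,0,-1],[0,0,0,0,-1],[0,0,0,0,-1]]'
python3 - <<'E'
from h import *
print(manip.state()['contact_force'],manip.state()['wrist_torque'])
a=[]
for c in ['wrist','side']:
    im=manip.get_image(c)
    st=manip.state();p=st['ee_pos'];z=p[2]+.019
    q=[.5348,-.2031,.156]
    f=im['frame'][:,:,::-1].copy()
    from math import cos,sin
    # cradle axis line at z .055 and held nose
    L=[[q[0]+cos(q[2])*t,q[1]+sin(q[2])*t,.055] for t in (-.116,.126)]
    P=proj(im,L).round().astype(int);cv2.line(f,tuple(map(int,P[0])),tuple(map(int,P[1])),(255,0,255),1)
    yaw=2*np.arctan2(st['tcp_rot'][2],st['tcp_rot'][1])-np.pi
    L=[[p[0]+cos(yaw)*t,p[1]+sin(yaw)*t,z] for t in (-.0927,.1403)];print(yaw,p)
    P=proj(im,L).round().astype(int);cv2.line(f,tuple(map(int,P[0])),tuple(map(int,P[1])),(0,255,255),1)
    a.append(f)
g=np.hstack([a[0][:, 100:500],cv2.resize(a[1][130:330,340:540],(400,400))])
cv2.imwrite('pics/w3.png',g)
E
```

```text
clock: 9.1
ee_pos: [0.5108, -0.2052, 0.2389]
tcp_rot: [-0.0, -0.078, 0.997, 0.0]
contact_force: [-0.0, 0.6, -5.8]
finger_gap: 0.472
grip_force: 61.7
[-0.02652336  0.55766174 -5.83824027] [0.02476806 0.0391929  0.02011356]
0.15647522017628068 [ 0.51089184 -0.20511534  0.23911948]
0.15663023978886148 [ 0.51093987 -0.20512389  0.23923054]
```

View pics/w3.png

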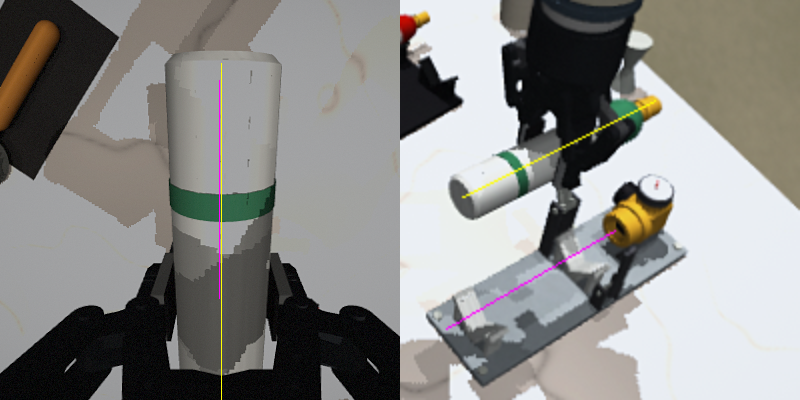

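```bash
python3 -m jog '[[0,-1,-15,0,-1],[0,-1,-35,0,-1],[0,0,-40,0,-1],[0,0,-40,0,-1],[0,0,-30,0,-1],[0,0,-15,0,-1],[0,0,-8,0,-1],[0,0,-5,0,-1],[0,0,-3,0,-1],[0,0,-2,0,-1],[0,0,0,0,-1]]'
python3 - <<'E'
from h import *
for c in ['wrist','side']:manip.get_image(c)
s=manip.state();print(s['contact_force'],s['ee_pos'])
E
```

```text
clock: 10.58
ee_pos: [0.5109, -0.2082, 0.0466]
tcp_rot: [0.0, -0.077, 0.997, -0.0]
contact_force: [-0.1, -0.2, -5.3]
finger_gap: 0.47
grip_force: 61.7
[-0.19969485 -0.12087944 -5.78035661] [ 0.51094202 -0.20817344  0.04661791]
```

```bash
python3 -m jog '[[0,1,-2,0,-1],[0,0,-2,0,-1],[0,0,-1,0,-1],[0,0,-1,0,-1],[0,0,0,0,-1]]'; python3 -m jog '[[0,0,-1,0,-1],[0,0,0,0,-1]]'; python3 -m jog '[[0,0,-1,0,-1],[0,0,0,0,-1]]'
```

```text
clock: 11.3
ee_pos: [0.5108, -0.2072, 0.0404]
tcp_rot: [-0.0, -0.078, 0.997, -0.0]
contact_force: [-0.1, -0.6, -3.5]
finger_gap: 0.471
grip_force: 61.7
clock: 11.55
ee_pos: [0.511, -0.2074, 0.0397]
tcp_rot: [0.0, -0.077, 0.997, -0.0]
contact_force: [-0.1, -1.2, -2.1]
finger_gap: 0.473
grip_force: 62.0
clock: 11.8
ee_pos: [0.5112, -0.2076, 0.0393]
tcp_rot: [0.001, -0.077, 0.997, -0.001]
contact_force: [-1.3, -2.6, 3.5]
finger_gap: 0.477
grip_force: 62.5
```

```bash
python3 -m jog '[[0,-0.5,0.5,0,-1],[0,0,0,0,0.3],[0,0,0,0,0.3],[0,0,0,0,0.3],[0,0,0,0,0.3]]'; python3 -m jog '[[0,0,0,0,-1],[0,0,0,0,-1],[0,0,0,0,-1],[0,0,0,0,-1],[0,0,0,0,-1]]' 40
python3 - <<'E'
from h import *
im=manip.get_image('side')
q=[.5348,-.2031,.156];c,s=np.cos(q[2]),np.sin(q[2])
f=im['frame'][:,:,::-1].copy()
for x in (-.116,.117,.126):
    p=proj(im,[[q[0]+c*x,q[1]+s*x,.055]])[0];cv2.circle(f,tuple(int(v) for v in p.round()),1,(255,0,255),-1)
st=manip.state();print(st['contact_force'],st['ee_pos'])
cv2.imwrite('pics/s4.png',cv2.resize(f[190:330,340:500],(686,600),interpolation=cv2.INTER_CUBIC))
E
```

```text
clock: 12.42
ee_pos: [0.5108, -0.2075, 0.0387]
tcp_rot: [-0.0, -0.078, 0.997, 0.0]
contact_force: [-0.7, -0.4, 0.8]
finger_gap: 0.652
grip_force: 0.0
clock: 13.05
ee_pos: [0.5111, -0.2089, 0.0394]
tcp_rot: [0.001, -0.077, 0.997, -0.001]
contact_force: [0.3, -5.0, 0.7]
finger_gap: 0.478
grip_force: 41.7
[ 0.09995037 -5.84179413  0.44455151] [ 0.51114148 -0.20890694  0.03935191]
```

View pics/s4.png

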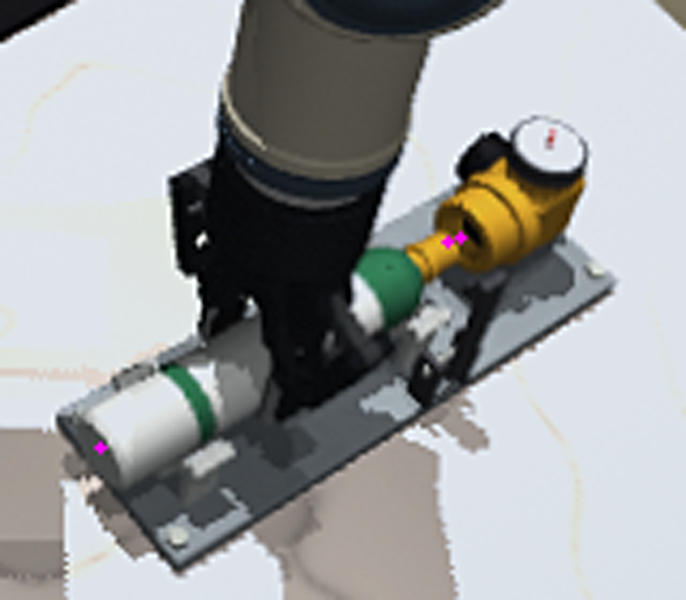

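```bash
python3 -m jog '[[0,-1.6,0,0,-1],[0,0,0,0,-1]]'; python3 -m jog '[[2,0.3,0,0,-1],[2,0.3,0,0,-1],[2,0.3,0,0,-1]]'; python3 -m jog '[[2,0.3,0,0,-1],[2,0.3,0,0,-1]]'
```

```text
clock: 13.35
ee_pos: [0.5111, -0.209, 0.0393]
tcp_rot: [0.0, -0.078, 0.997, 0.0]
contact_force: [0.2, 0.6, 4.1]
finger_gap: 0.478
grip_force: 41.9
clock: 13.72
ee_pos: [0.5139, -0.2085, 0.0393]
tcp_rot: [-0.003, -0.077, 0.997, 0.0]
contact_force: [-15.3, 0.3, 11.4]
finger_gap: 0.477
grip_force: 42.6
clock: 13.98
ee_pos: [0.5179, -0.2079, 0.0392]
tcp_rot: [-0.003, -0.077, 0.997, 0.0]
contact_force: [-14.8, 0.7, 12.2]
finger_gap: 0.477
grip_force: 42.6
```

```bash
python3 -m jog '[[0,0,1.5,0,-1],[0,0,0,0,-1]]';  python3 -m jog '[[1,0.15,0,0,-1],[1,0.15,0,0,-1]]'
```

```text
clock: 14.22
ee_pos: [0.5196, -0.2075, 0.0394]
tcp_rot: [-0.002, -0.077, 0.997, 0.0]
contact_force: [-4.4, -0.3, 0.7]
finger_gap: 0.479
grip_force: 41.7
clock: 14.48
ee_pos: [0.5226, -0.2071, 0.0394]
tcp_rot: [-0.0, -0.078, 0.997, 0.0]
contact_force: [-1.7, -0.8, -3.5]
finger_gap: 0.477
grip_force: 41.4
```

```bash
for i in 1; do python3 -m jog '[[1,0.15,0,0,-1],[1,0.15,0,0,-1]]' | grep -E 'ee|contact'; python3 -m jog '[[1,0.15,0,0,-1],[1,0.15,0,0,-1]]'| grep -E 'ee|contact'; done
```

```text
ee_pos: [0.5249, -0.2067, 0.0396]
contact_force: [-1.1, 0.2, -4.6]
ee_pos: [0.5269, -0.2067, 0.0401]
contact_force: [0.1, 0.1, -4.2]
```

```bash
python3 -m jog '[[1,0.15,0,0,-1],[1,0.15,0,0,-1]]' | grep -E 'ee|contact'; python3 -m jog '[[1,0.15,0,0,-1]]'| grep -E 'ee|contact'
```

```text
ee_pos: [0.5289, -0.2065, 0.0403]
contact_force: [-0.3, 0.3, -5.2]
ee_pos: [0.5299, -0.2064, 0.0403]
contact_force: [-0.1, 0.3, -5.2]
```

```bash
python3 -m jog '[[1,0.15,-0.6,0,-1],[1,0.15,0,0,-1]]' | grep -E 'ee|contact'; python3 -m jog '[[1,0.15,0,0,-1]]'| grep -E 'ee|contact'
```

```text
ee_pos: [0.5317, -0.2059, 0.0397]
contact_force: [-1.3, 0.5, -4.5]
ee_pos: [0.5327, -0.2057, 0.0397]
contact_force: [-1.2, 1.0, -3.0]
```

```bash
python3 -m jog '[[1,0.15,0,0,-1]]' | grep -E 'ee|contact'; python3 -m jog '[[1,0.15,0,0,-1]]'| grep -E 'ee|contact'
```

```text
ee_pos: [0.5337, -0.2055, 0.0397]
contact_force: [-2.9, 2.1, -2.6]
ee_pos: [0.5346, -0.2054, 0.0397]
contact_force: [-4.1, 2.3, -2.0]
```

```bash
python3 -m jog '[[1,0,0.3,0,-1]]' | grep -E 'ee|contact'; python3 -m jog '[[0,0,0,0,-1]]'| grep -E 'ee|contact'
```

```text
ee_pos: [0.5351, -0.2054, 0.0398]
contact_force: [-5.4, 1.7, -1.6]
ee_pos: [0.5352, -0.2053, 0.0397]
contact_force: [-4.9, 1.9, -1.8]
```

```bash
python3 -m jog '[[1,0.1,0,0,-1]]' | grep -E 'ee|contact'; python3 -m jog '[[0.5,0.1,0,0,-1],[0,0,0,0,-1]]'| grep -E 'ee|contact'
```

```text
ee_pos: [0.5356, -0.2052, 0.0397]
contact_force: [-8.6, 3.9, -0.7]
ee_pos: [0.5359, -0.2052, 0.0397]
contact_force: [-7.9, 2.1, -1.1]
```

```bash
python3 -m jog '[[0.6,0,0,0,-1],[0,0,0,0,-1]]' | grep -E 'ee|contact'
```

```text
ee_pos: [0.5361, -0.2051, 0.0397]
contact_force: [-9.0, 2.7, -0.6]
```

```bash
python3 -m jog '[[0.8,0.1,0,0,-1],[0,0,0,0,-1]]' | grep -E 'ee|contact';python3 -m jog '[[0.5,0,0,0,-1],[0,0,0,0,-1]]' | grep -E 'ee|contact'
```

```text
ee_pos: [0.5365, -0.205, 0.0396]
contact_force: [-11.2, 3.4, 0.8]
ee_pos: [0.5368, -0.205, 0.0396]
contact_force: [-12.3, 2.5, 1.7]
```

```bash
python3 -m jog '[[0,0,0,0,0.4],[0,0,0,0,0.4],[0,0,0,0,0.4],[0,0,0,0,0.4]]'|grep -E 'ee|contact|gap'; python3 -m jog '[[0,0,10,0,0.4],[0,0,30,0,0.4],[0,0,40,0,0.4],[0,0,40,0,0],[0,0,40,0,-1],[0,0,40,0,-1],[0,0,0,0,-1],[0,0,0,0,-1]]'
python3 - <<'E'
from h import *
s=manip.state();p=s['ee_pos'];c,sn=np.cos(.156),np.sin(.156);d=p[:2]-[.5348,-.2031]
print('cradle frame',c*d[0]+sn*d[1],-sn*d[0]+c*d[1],p[2])
q=[.5348,-.2031,.156]
a=[]
for n in ['wrist','side']:
    im=manip.get_image(n);f=im['frame'][:,:,::-1].copy()
    for x in (.126,.0045+.138,.0045-.095):
        u=proj(im,[[q[0]+c*x,q[1]+sn*x,.055]])[0];cv2.circle(f,tuple(int(v) for v in u.round()),1,(255,0,255),-1)
    for A in (1.8,1.9,2.0):
        y=.04-.088*np.cos(A);z=.094+.088*np.sin(A);u=proj(im,[[q[0]+c*.074-sn*y,q[1]+sn*.074+c*y,z]])[0];cv2.circle(f,tuple(int(v) for v in u.round()),1,(255,255,0),-1)
    a.append(f)
g=np.hstack([cv2.resize(a[0][100:350,210:420],(420,500)),cv2.resize(a[1][180:330,370:480],(367,500))])
cv2.imwrite('pics/w5.png',g)
E
```

```text
ee_pos: [0.5396, -0.2054, 0.0404]
contact_force: [0.3, -0.3, -0.6]
finger_gap: 0.696
clock: 18.85
ee_pos: [0.5392, -0.2053, 0.2399]
tcp_rot: [0.0, -0.078, 0.997, -0.0]
contact_force: [0.6, -0.5, -0.6]
finger_gap: 0.0
grip_force: 0.0
cradle frame 0.00396502979157759 -0.002803263940425214 0.2399096998935011
```

View pics/w5.png

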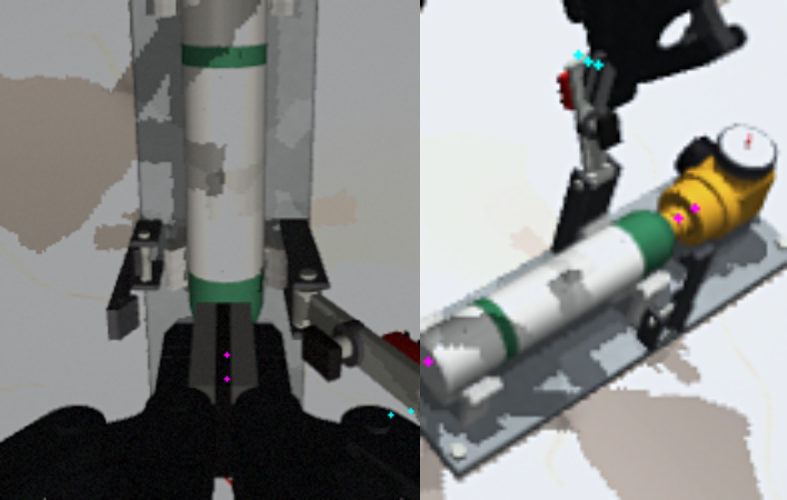

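The cylinder lies in both saddles with its nose in the mouth. The strap is at about 1.95, with its tip at (590,60) in the side crop. Next I'll go round to the strap's +y side.

```bash
python3 -m jog '[[12,30,0,0,-1],[17,42,0,0,-1],[15,36,0,0,-1],[8,15,0,0,-1],[0,0,-30,0,-1],[0,0,-40,0,-1],[0,0,-25,0,-1],[0,0,0,0,-1]]'
```

```text
clock: 19.95
ee_pos: [0.5894, -0.0826, 0.1413]
tcp_rot: [-0.003, -0.077, 0.997, 0.001]
contact_force: [0.5, 0.6, 0.5]
finger_gap: -0.001
grip_force: 0.0
```

```bash
python3 -m jog '[[1.1,-6.9,0,0,-1],[1.1,-6.9,0,0,-1],[0.8,-4.9,2,0,-1],[0.8,-4.9,2,0,-1],[0.8,-4.9,2,0,-1],[0.8,-4.9,2,0,-1]]';python3 -m jog '[[0.8,-4.9,2,0,-1],[0.8,-4.9,2,0,-1],[0.7,-4.2,0.5,0,-1],[0.7,-4.2,0.5,0,-1],[0.7,-4.2,0.5,0,-1],[0.7,-4.2,0.3,0,-1]]'
```

```text
clock: 20.7
ee_pos: [0.5978, -0.1158, 0.1567]
tcp_rot: [0.003, -0.078, 0.997, -0.0]
contact_force: [0.6, 2.4, 4.0]
finger_gap: 0.002
grip_force: 2.1
clock: 21.45
ee_pos: [0.6009, -0.1426, 0.1583]
tcp_rot: [-0.0, -0.078, 0.997, 0.0]
contact_force: [0.3, 1.8, 0.1]
finger_gap: -0.004
grip_force: 0.3
```

```bash
python3 -m jog '[[0.7,-4.7,-0.9,0,-1],[0.7,-4.7,-0.9,0,-1],[0.7,-4.7,-0.9,0,-1],[0.7,-4.7,-0.9,0,-1],[0.7,-4.2,-2.2,0,-1],[0.7,-4.2,-2.2,0,-1],[0.7,-4.2,-2.3,0,-1],[0.7,-4.2,-2.3,0,-1]]';python3 -m jog '[[0.5,-3.4,-3.4,0,-1],[0.5,-3.4,-3.4,0,-1],[0.5,-3.4,-3.4,0,-1],[0.5,-3.4,-3.4,0,-1],[0,0,0,0,-1]]'
python3 - <<'E'
from h import *
im=manip.get_image('side');f=im['frame'][:,:,::-1]
cv2.imwrite('pics/s6.png',cv2.resize(f[170:320,370:500],(650,600) if 0 else (520,600),interpolation=cv2.INTER_CUBIC))
E
```

```text
clock: 22.45
ee_pos: [0.6066, -0.1782, 0.146]
tcp_rot: [-0.0, -0.078, 0.997, -0.0]
contact_force: [-0.2, 0.8, 0.2]
finger_gap: 0.0
grip_force: 0.2
clock: 23.08
ee_pos: [0.6083, -0.1917, 0.1319]
tcp_rot: [-0.0, -0.077, 0.997, 0.0]
contact_force: [-0.2, -0.5, 0.1]
finger_gap: -0.002
grip_force: 0.0
```

View pics/s6.png

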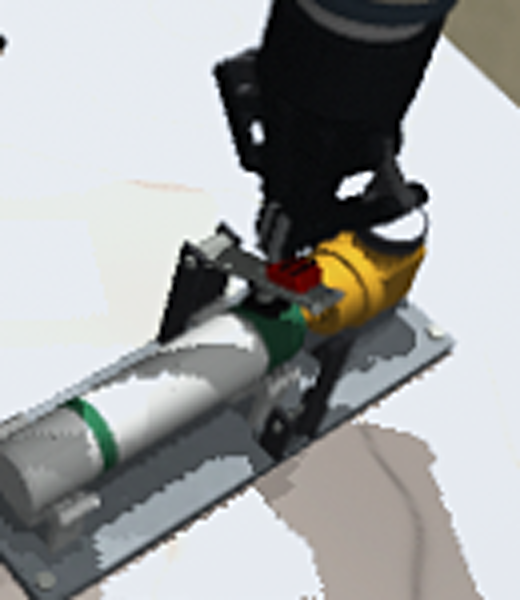

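The strap has swung across the cylinder and the red pad is at (293,272), just in front of the finger. I'll centre the finger over the pad and press down.

```bash
python3 -m jog '[[0.7,-4.5,0,0,-1],[0.7,-4.5,0,0,-1],[0.7,-4.5,0,0,-1],[0.7,-4.5,0,0,-1],[0,0,-4,0,-1],[0,0,-4,0,-1],[0,0,-3,0,-1],[0,0,0,0,-1]]';python3 -m jog '[[0,0,-2,0,-1],[0,0,-2,0,-1],[0,0,0,0,-1]]'
```

```text
clock: 24.12
ee_pos: [0.6112, -0.2092, 0.121]
tcp_rot: [-0.0, -0.078, 0.997, 0.0]
contact_force: [0.4, -1.4, -0.0]
finger_gap: 0.004
grip_force: 0.0
clock: 24.5
ee_pos: [0.6116, -0.2099, 0.1182]
tcp_rot: [0.001, -0.077, 0.997, -0.0]
contact_force: [-0.2, -1.0, 3.6]
finger_gap: -0.001
grip_force: 1.2
```

```bash
python3 -m jog '[[0,0,-1.5,0,-1],[0,0,-1.5,0,-1],[0,0,0,0,-1]]'|grep -E 'ee|cont';python3 -m jog '[[0,0,-1.5,0,-1],[0,0,-1,0,-1],[0,0,0,0,-1]]'|grep -E 'ee|cont'
```

```text
ee_pos: [0.6118, -0.2104, 0.116]
contact_force: [-0.1, -2.4, 3.9]
ee_pos: [0.6119, -0.2103, 0.1129]
contact_force: [0.1, -3.7, 4.5]
```

```bash
python3 -m jog '[[0,0,-1.5,0,-1],[0,0,0,0,-1]]'|grep -E 'ee|cont';python3 -m jog '[[0,0,-1.5,0,-1],[0,0,0,0,-1]]'|grep -E 'ee|cont';python3 -m jog '[[0,0,-1,0,-1],[0,0,0,0,-1]]'|grep -E 'ee|cont'
```

```text
ee_pos: [0.6119, -0.2105, 0.1116]
contact_force: [-0.2, -4.2, 4.8]
ee_pos: [0.612, -0.2108, 0.1104]
contact_force: [0.6, -4.9, 5.9]
ee_pos: [0.612, -0.2108, 0.1094]
contact_force: [0.6, -4.7, 5.9]
```

```bash
python3 -m jog '[[0,0,-1.5,0,-1],[0,0,0,0,-1]]'|grep -E 'ee|cont';python3 -m jog '[[0,0,-1.5,0,-1],[0,0,0,0,-1]]'|grep -E 'ee|cont';python3 -m jog '[[0,0,-1,0,-1],[0,0,0,0,-1]]'|grep -E 'ee|cont'
```

```text
ee_pos: [0.6121, -0.2109, 0.1085]
contact_force: [-0.7, -4.1, 7.6]
ee_pos: [0.6121, -0.2111, 0.1076]
contact_force: [-0.4, -4.4, 9.7]
ee_pos: [0.6122, -0.2113, 0.107]
contact_force: [-0.8, -6.1, 11.3]
```

```bash
python3 -m jog '[[0,0.5,-1,0,-1],[0,0,0,0,-1]]'|grep -E 'ee|cont';python3 -m jog '[[0,0.5,-1,0,-1],[0,0,0,0,-1]]'|grep -E 'ee|cont'
python3 - <<'E'
from h import *
im=manip.get_image('side')
c,s=np.cos(.156),np.sin(.156)
hsv=cv2.cvtColor(im['frame'],cv2.COLOR_RGB2HSV)
m=cv2.inRange(hsv,(0,150,60),(5,255,255))|cv2.inRange(hsv,(174,150,60),(180,255,255))
m[:200]=0;m[300:]=0;m[:,:390]=0;m[:,480:]=0
ys,xs=np.nonzero(m);print('red px',len(xs),xs.mean(),ys.mean(),xs.min(),xs.max(),ys.min(),ys.max())
for a in (0,.1,.2,.3):
    P=[]
    for x in (-.009,.009):
        for dr in (-.013,.013):
            r=.063+dr;y=.038-r*np.cos(a)+.015*np.sin(a);z=.094+r*np.sin(a)+.015*np.cos(a);P.append([.5348+c*(.074+x)-s*y,-.2031+s*(.074+x)+c*y,z])
    print(a,proj(im,P).round(1).tolist())
p=manip.state()['ee_pos'];print('tcp',proj(im,[p]))
E
```

```text
ee_pos: [0.6122, -0.2112, 0.1067]
contact_force: [-1.6, -6.5, 14.1]
ee_pos: [0.6122, -0.2112, 0.1067]
contact_force: [-4.0, -7.3, 15.6]
red px 56 443.0892857142857 250.98214285714286 437 449 246 255
0 [[436.5, 244.5], [445.1, 252.7], [442.5, 241.0], [451.2, 249.1]]
0.1 [[436.4, 242.5], [445.3, 249.9], [442.5, 239.0], [451.4, 246.3]]
0.2 [[436.2, 240.4], [445.3, 246.9], [442.3, 236.9], [451.4, 243.3]]
0.3 [[435.8, 238.2], [444.9, 243.7], [441.9, 234.8], [451.1, 240.1]]
tcp [[442.34886271 245.69261959]]
```

```bash
python3 -m jog '[[0,0,3,0,-1],[0,0,5,0,-1],[0,0,20,0,-1],[0,0,40,0,-1],[0,0,40,0,-1],[0,0,40,0,-1],[-20,0,0,0,-1],[-40,20,0,0,-1],[-40,40,0,0,-1],[0,40,0,0,-1],[0,40,0,0,-1],[0,0,0,0,-1]]'
python3 - <<'E'
from h import *
c,s=np.cos(.156),np.sin(.156)
for cam in ('side','top'):
    im=manip.get_image(cam)
    hsv=cv2.cvtColor(im['frame'],cv2.COLOR_RGB2HSV)
    m=cv2.inRange(hsv,(0,150,60),(5,255,255))|cv2.inRange(hsv,(174,150,60),(180,255,255))
    def P(a,off=.015):
        return [[.5348+c*(.074+x)-s*y,-.2031+s*(.074+x)+c*y,z] for x in (-.009,.009) for r in (.05,.076) for y,z in [(.038-r*np.cos(a)+off*np.sin(a),.094+r*np.sin(a)+off*np.cos(a))]]
    u=proj(im,P(0)).mean(0);k=np.zeros_like(m);cv2.circle(k,tuple(int(v) for v in u),22,255,-1);m&=k
    ys,xs=np.nonzero(m);print(cam,'red',len(xs),xs.mean(),ys.mean(),xs.min(),xs.max(),ys.min(),ys.max())
    for a in (-.03,0,.1,.2):
        q=np.r_[proj(im,P(a)),proj(im,P(a,.006))];b=np.zeros_like(m);cv2.fillConvexPoly(b,cv2.convexHull(q.astype(np.float32)).round().astype(int),255);y,x=np.nonzero(b);print(a,len(x),x.mean().round(2),y.mean().round(2),x.min(),x.max(),y.min(),y.max())
s=manip.state();print(s['contact_force'])
E
```

```text
clock: 28.8
ee_pos: [0.5111, -0.0657, 0.2509]
tcp_rot: [0.0, -0.08, 0.997, 0.001]
contact_force: [0.1, 0.2, 0.5]
finger_gap: 0.003
grip_force: 0.0
side red 94 443.59574468085106 248.2872340425532 438 450 242 254
-0.03 143 442.96 248.78 435 451 242 256
0 142 443.39 247.95 436 451 241 255
0.1 139 443.58 245.85 436 451 239 253
0.2 138 443.41 243.44 436 451 237 250
top red 6 395.5 138.0 395 396 137 139
-0.03 96 399.82 138.27 394 406 134 143
0 98 400.11 138.22 394 406 134 143
0.1 90 400.41 137.43 395 406 133 142
0.2 92 400.1 136.57 394 406 132 141
[ 0.29820705  0.21863974 -0.86472797]
```

```bash
python3 -c "
from station import manip
print(manip.job_done())"
```

```text
the job is handed in; nothing more can be done
None
```

I handed the job in at about 29 s: the full green cylinder is in the cradle with its nose pushed against the seal at an estimated 6–7 N, and the strap is pressed to its stop at about 16 N. Images after I let go put the strap at about 0, so the catch appears to have snapped, though I never saw it directly and the hand-in returned no verdict.

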